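Lock the board jig: feel for the hidden index groove with the spring pin

TASK

Take the yellow spring-tipped index pin from its wooden holder, set its tip down in the jig's slot at the end with the red marks, and from there drag it gently along the slot, tip lightly on the bar underneath, without lifting it out, until it drops into the hidden groove; stop there. Let the pin settle fully home, collar flat on the jig, upright, and let go of it. Never force it, and leave everything else on the bench as it is.

Things in the scene. Friction and masses are not known exactly. Their poses are not given: they have to be found in the camera images.
- jig: Fixed board jig: aluminium-topped block, green circuit board clamped on its +x part. Origin on the table, straight under the middle of the slot; the slot runs along own y. Block: own x from -45 to +100 mm, own y from -155 to +155 mm, flat top at own z = 60 mm; board and clamps (own x over 40 mm) stand up to 8 mm higher.
- slot_mid (a point): On the jig, middle of the slot at the level of the jig's top; own y along the slot. Slot 13 mm wide, open from y = -70 to +70 mm. 14 mm down lies a flat black index bar, which does not move. It has one groove right across it, 13 mm long in y, 12 mm deep, its middle anywhere from y = -30 to +50 mm: black in the dark, not measured, to be found by feel.
- slot_start (a point): On the jig, over the slot's start, level with the jig's top: middle of the red marks, which flank the slot from own y = -70 to -45 mm of the jig. Set the tip down here, on the bar 14 mm below, then drag towards the jig's +y.
- pin: Loose index pin, about 80 g (varies), upright in the holder at the start. Origin: centre of the underside of its steel collar, z up. Collar 28 mm diameter, z 0 to 6 mm; round yellow handle 20 mm diameter, z 6 to 70 mm. Below, a plunger. Home, the collar lies on the jig's top, possible only in the groove; on the bar with the spring half pressed it is 6 mm above.
- pin_tip (a point): Centre of the end of the pin's spring plunger (steel, 9 mm diameter, chamfered), 24 mm below the pin's origin when relaxed. It yields up to 8 mm: starts at 1.5 N, 0.5 N more per mm, then solid. Over the groove it springs out, its push on the hand vanishes and its side meets the groove's end wall. Home, it is 10 mm below the bar's face.
- holder: Fixed wooden block 60 x 60 x 40 mm high, origin at the centre of its underside, with a 17 mm hole 30 mm deep in the middle of its top; the pin's collar rests on its top.
- cup: Loose blue cup, 76 mm diameter, 85 mm high, origin under its centre. To be left alone.
- reel: Loose steel reel, 60 mm diameter, 40 mm high, origin under its centre. To be left alone.
- screwdriver: Loose screwdriver with a red handle, 170 mm long, lying along its own x. To be left alone.
- magnifier: Loose hand magnifier, white ring 72 mm diameter centred 60 mm along own x, grey handle to own x = -77 mm, 18 mm thick. To be left alone.
- parts_tray: Loose orange divided tray 110 x 150 x 30 mm, origin under its centre. To be left alone.
- flux_jar: Loose amber jar, 48 mm diameter, 60 mm high, origin under its centre. To be left alone.
There are look-alikes about, which are no part of the job. What is meant by the pin is not green, purple or white, and is the smaller of those in its own colour.

How it is judged (in metres and radians):
On the way, in this order (a step that is already met when the one before it is completed fails the run):
1. the pin's tip rests on the index bar in the slot at the red-marked end (z of pin_tip in the frame of jig between 0.043 and 0.05 m and y of pin_tip in the frame of jig between -0.072 and -0.042 m and x of pin_tip in the frame of jig between -0.008 and 0.008 m and contact force between pin and jig above 0.5 N), for 0.1 s.
2. dragged along, the tip has dropped into the groove (at least 3 mm below the bar's face) (z of pin_tip in the frame of jig below 0.043 m and y of pin_tip in the frame of jig above -0.04 m and x of pin_tip in the frame of jig between -0.008 and 0.008 m), for 0.2 s.
At the end, for the whole second after the job is handed in: The pin stands in the groove, released and at rest: its tip at least 6 mm below the bar's face, its collar within 3 mm of the jig's top, tilted less than 0.1 rad (z of pin_tip in the frame of jig between 0.03 and 0.04 m and z of pin in the frame of jig below 0.063 m and x of pin_tip in the frame of jig between -0.008 and 0.008 m and angle between pin's own z axis and vertical below 0.1 rad and linear speed of pin below 0.01 m/s and angular speed of pin below 0.1 rad/s); the robot touches nothing.
It fails at once if while its tip is up on the bar, the pin is pressed against the jig with more than 20 N (contact force between pin and jig above 20 N and z of pin_tip in the frame of jig above 0.0435 m).
It fails at once if the pin is forced against the jig with more than 50 N (contact force between pin and jig above 50 N).
It fails at once if the tip is lifted more than 4 mm off the bar, or poked down into the slot, anywhere past the red marks (y of pin_tip in the frame of jig between -0.038 and 0.072 m and x of pin_tip in the frame of jig between -0.008 and 0.008 m and z of pin_tip in the frame of jig between 0.0505 and 0.06 m).
It fails at once if another loose thing is moved by more than 20 mm (distance of any of cup, reel, screwdriver, magnifier, parts_tray, flux_jar from where it was at the start of the episode above 0.02 m).
It also fails if it takes over 70 s, if anything falls off the work surface, if the arm or the gripper's body presses on something with over 40 N, if the wrist force passes 120 N, or if a joint passes its speed limit or range.

ROBOT

A 7-joint arm with a two-finger parallel gripper is mounted at the origin on the work surface. World frame = base frame: x ahead of the robot, y to its left, z up, the work surface at z = 0. Lengths are in m, angles in degrees, forces in N, time in s.
With the tool pointing down it reaches from about 0.425 to 0.95 m from the base axis. Payload 16.7 kg.
Tool frame: the origin (TCP) lies between the finger pads; the fingertips stand 11 mm ahead of it and the grasp point (between the pads) lies 8 mm behind it (r.tip_extent is the distance from the TCP to the fingertips, in m); z points along the fingers, x is the direction in which the jaws open and shut, and the axes are right-handed (so a half turn about z gives the same grasp; the last joint's range is limited). The gripper opens to 94 mm and grips with 3 to 60 N. Pads are 16 mm wide; open, the fingers measure 119 mm over their backs; the gripper's body (75 mm by 177 mm) begins 78 mm behind the grasp point.
Start: joints at [-83.108, 24.414, 4.234, 92.017, -1.954, 63.644, -3.845], TCP at [0.18, 0.651, 0.216] pointing down, gripper open.
Joint ranges: [-163.25, 163.25], [-28.42, 122.38], [-70.27, 78.77], [12.13, 141.07], [-58.53, 238.53], [9.26, 117.41], [-156.51, 156.51]. Speed limits (degrees/s): [108.29, 108.29, 136.94, 136.94, 172.46, 172.46, 172.46].

INTERFACE

Orientations are given as a 3x3 rotation matrix whose columns are the frame's x, y, z axes.
In Python, from bench import r gives the robot as it stands.
- The arm moves only by the tool arm_command, never from a script. Its argument "deltas" is a list of rows, each an object with "slide": the shift along the tool's x, y, z in units of 40 mm (1.0 is 40 mm), a list of three; "rot": the turn, a rotation vector about the tool's x, y, z in units of 0.12 rad (1.0 is 0.12 rad), a list of three. A call has 1 to 20 rows; each row shifts and turns the commanded pose from where the row before left it, along the tool's axes as they then stand; what a row does not reach is not made up. A row lasts 1/8 s, in which the tool goes at most 62.5 mm and 10.7 degrees, less where a joint would pass 70% of its speed; a pose out of reach is approached as far as the arm can. A call with a number of a shift or a turn outside -1 to 1 is refused whole. A call with a gripper value outside its range is refused whole. "fingers" is the opening, from 0 (shut) to 1 (fully open), set as the call begins (left out, the last holds). The fingers move at their own pace and stop on an object; "squeeze" is the grip in N (left out, the last holds). Time passes only in rows, so rows that do not move let the fingers close. It gives the time, the measured TCP pose, the force and the opening at its end, in the units of the state.
- r.sense(): the state, without advancing time (a new reading comes with each control period).
- r.camera(name): name is "scene" or "top"; returns the picture (400x640x3 uint8, blue, green, red); there is no depth.
- r.calibration(name): a dict with "K" (3x3 intrinsics, pixels), "extrinsics" (4x4, takes a point from world to camera coordinates). Camera axes: x right, y up, looking along -z (the intrinsics and any distortion apply to the point x, -y, -z); pixel columns grow to the right and rows downward; lengths in m; the calibration is good to about 2 mm. A picture is of the moment at which its call begins. calibration takes no time and is no camera call.
- r.hand_in(): hands the job in, once; it reports no verdict.
Trained networks look in the newest picture that a camera, given by its name, has taken for a name from the list of things; names that differ only in an ending like _2 or _b are one class to them, and where a whole thing is asked for, a point or a joint stands for the part that bears it (a point fixed in the world has none). Each returns a list of dicts, best first, with "conf" (0 to 1); they miss things now and then, are a little off and sometimes report something else, mostly with a low value. They report only what shows in the picture. A call takes as long as a camera call. They do not tell look-alikes from the thing itself.
- r.cut_out(thing, camera): "pixels" (400x640 bool, what is visible of it) and "rect" ([centre column, centre row, width, height] in pixels, round what is visible of it).
The state is a dict: "t": time; "joint_positions": joint angles; "joint_vel": joint speeds; "joint_efforts": joint torques, N m; "ee_pos": TCP position; "orientation": TCP orientation; "force": force on the tool from outside, world axes, zero at the start; "wrist_torque": the same for the moment, N m; "gripper_width": opening from 0.0 (shut) to 1.0 (fully open).
Only numpy, scipy, OpenCV 4.12 (cv2) and the standard library are available. Lean on these libraries where they do the work, as an engineer would, in place of code of your own. Each camera call takes 0.05 s, during which the arm holds its last target. There are 200 camera calls.

## Working session

There is one attempt and no reset: what is moved stays moved. The work goes in short steps, Python scripts to look and compute and a tool call to move; the robot and the scene stay as the last step left them, time stands still between calls to the robot, and variables do not carry over. Pictures are saved under pics/ and viewed, about 8 in all and at most 12, crops included, and the job is handed in when it is done.

Besides the shell and the picture viewer there is one more tool, called after "Call:" as name(argument=value, ...), one argument or row to a line, values as JSON. arm_command: Moves the arm, as the interface text tells. Its arguments: {"type":"object","properties":{"deltas":{"type":"array","items":{"type":"object","properties":{"slide":{"type":"array","items":{"type":"number","minimum":-1,"maximum":1}},"rot":{"type":"array","items":{"type":"number","minimum":-1,"maximum":1}}}}},"fingers":{"type":"number"},"squeeze":{"type":"number"}},"required":["deltas"]}

```bash
mkdir -p pics; ls; python3 - <<'E'
from bench import r
import cv2,numpy as np
for c in("scene","top"):
    im=r.camera(c); cv2.imwrite(f"pics/{c}0.png",im)
    k=r.calibration(c); print(c,np.round(k["K"],1).tolist(),np.round(k["extrinsics"],4).tolist(),[x for x in k])
    for th in("pin","jig","holder","slot_start"):
        try:
            for d in r.cut_out(th,c)[:5]: print(c,th,round(d["conf"],2),np.round(d["rect"],1))
        except Exception as e: print(th,e)
s=r.sense();print(s["t"],s["ee_pos"],np.round(s["orientation"],3).tolist(),s["force"],s["gripper_width"])
E
```

```text
pics
scene [[465.7, 0.0, 324.7], [0.0, 465.7, 198.5], [0.0, 0.0, 1.0]] [[0.8324, 0.5537, 0.0234, -0.4541], [-0.3099, 0.43, 0.848, 0.129], [0.4595, -0.7131, 0.5295, -1.6745], [0.0, 0.0, 0.0, 1.0]] ['K', 'extrinsics']
scene pin 0.88 [243.8 213.2  12.5  44. ]
scene pin 0.74 [299.8 226.1  16.9  42.9]
scene pin 0.56 [233.8 240.6  10.7  24.9]
scene pin 0.51 [290.1 276.4  31.5  41.7]
scene pin 0.47 [262.4 224.2  12.1  21. ]
scene jig 0.75 [345.2 190.5  93.7  70.6]
scene holder 0.69 [263.1 239.1  28.9  22.1]
scene holder 0.6 [346.2 191.2  90.7  70.5]
top [[391.9, 0.0, 319.2], [0.0, 391.9, 201.8], [0.0, 0.0, 1.0]] [[-0.0083, -0.9999, -0.0139, 0.0181], [0.9913, -0.0101, 0.1311, -0.5517], [-0.1312, -0.0127, 0.9913, -1.304], [0.0, 0.0, 0.0, 1.0]] ['K', 'extrinsics']
top pin 0.65 [397.5 193.2  10.7  10.4]
top pin 0.35 [285.8 202.4  93.1  43.6]
top jig 0.59 [448.8 195.8  18.5  13.3]
top holder 0.55 [388.6 217.9  17.7  20.1]
top slot_start 0.89 [286.9 204.3  94.5  48.3]
0.5 [0.179921   0.65051906 0.21642904] [[0.267, 0.964, -0.0], [0.964, -0.267, -0.0], [-0.0, -0.0, -1.0]] [-0.72532267 -1.00330713 -0.28590406] 1.0003606682864086
```

```bash
python3 - <<'E'
import cv2
a=cv2.imread("pics/scene0.png");b=cv2.imread("pics/top0.png")
cv2.imwrite("pics/s1.png",cv2.resize(a[120:320,190:450],None,fx=3,fy=3,interpolation=cv2.INTER_CUBIC))
cv2.imwrite("pics/t1.png",cv2.resize(b[110:310,200:460],None,fx=3,fy=3,interpolation=cv2.INTER_CUBIC))
E
```

```text
(no output)
```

View pics/s1.png

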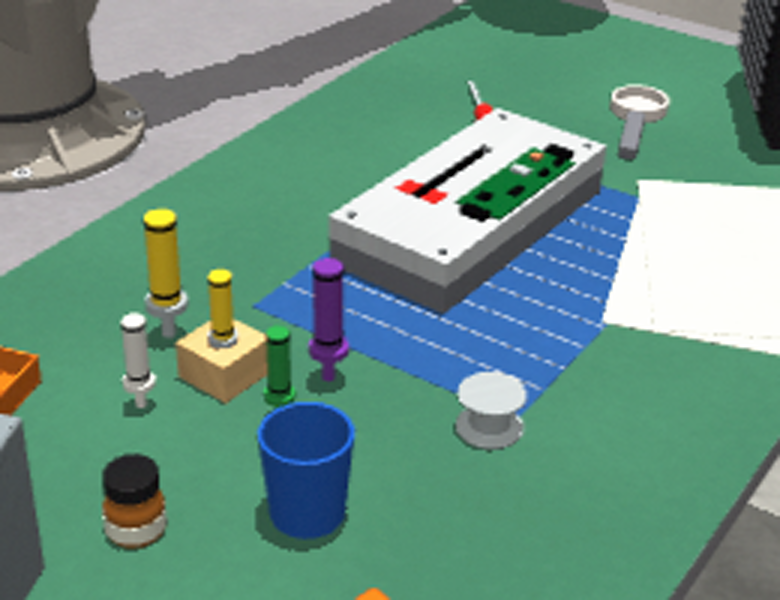

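View pics/t1.png

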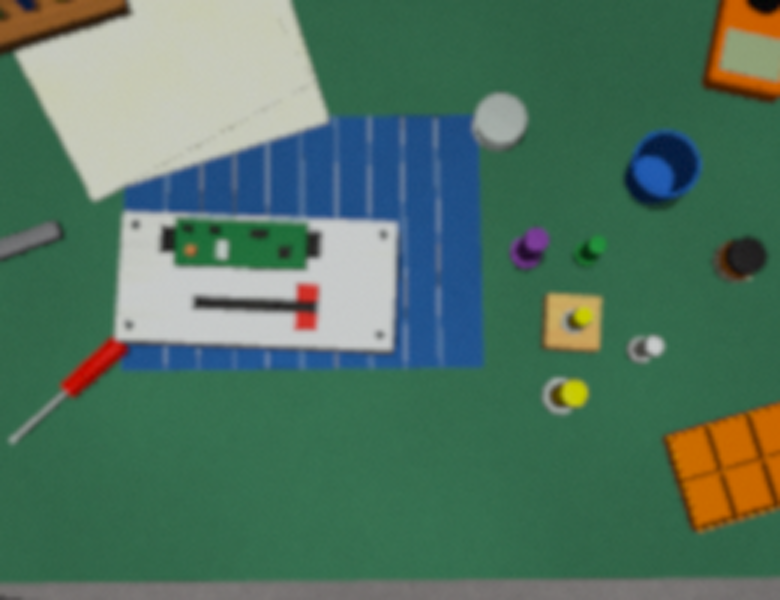

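The holder's small yellow pin has its top at about (394, 216) in the top view. The jig has its red marks on the right, at about (302, 212), so jig +y points to image left, which is world +y. Next I'll measure these precisely.

```bash
cat > h.py <<'E'
import numpy as np,cv2
from bench import r
def proj(c,P):
    k=r.calibration(c);E=k["extrinsics"];K=k["K"];P=np.atleast_2d(P)
    q=P@E[:3,:3].T+E[:3,3]; q=q*[1,-1,-1]; p=q@K.T; return p[:,:2]/p[:,2:]
def ray(c,uv,z):
    k=r.calibration(c);E=np.array(k["extrinsics"]);K=np.array(k["K"])
    d=np.linalg.inv(K)@np.array([uv[0],uv[1],1.]); d=E[:3,:3].T@(d*[1,-1,-1]); o=-E[:3,:3].T@E[:3,3]
    return o+d*(z-o[2])/d[2]
def blobs(im,lo,hi,roi,minA=15):
    h=cv2.cvtColor(im,cv2.COLOR_BGR2HSV); m=cv2.inRange(h,lo,hi); M=np.zeros_like(m); x0,y0,x1,y1=roi; M[y0:y1,x0:x1]=m[y0:y1,x0:x1]
    n,l,s,c=cv2.connectedComponentsWithStats(M); return [(c[i],s[i],l==i) for i in range(1,n) if s[i][4]>=minA]
E
python3 - <<'E'
from h import *
T=cv2.imread("pics/top0.png");S=cv2.imread("pics/scene0.png")
Y=((20,120,90),(35,255,255))
for c,im,roi in(("top",T,(370,190,410,260)),("scene",S,(230,180,280,240))):
    for b in blobs(im,*Y,roi): print(c,"yellow",b[0],b[1])
for b in blobs(T,(8,60,120),(20,150,255),(370,190,410,240)): print("holder",b[0],b[1],ray("top",b[0],.04))
# white top of jig in top view
for im,c,roi in((T,"top",(230,170,340,235)),(S,"scene",(290,150,400,220))):
    bl=blobs(im,(0,0,150),(180,45,255),roi,200); b=max(bl,key=lambda b:b[1][4])
    cnt,_=cv2.findContours(b[2].astype(np.uint8),cv2.RETR_EXTERNAL,cv2.CHAIN_APPROX_NONE)
    h=cv2.convexHull(max(cnt,key=len))
    W=np.array([ray(c,p,.06)[:2] for p in h[:,0].astype(float)],np.float32)
    rc=cv2.minAreaRect(W*1000); print(c,"jigtop",rc, b[1])
    for b in blobs(im,(0,0,0),(180,255,70),roi,10):
        W=np.array([ray(c,p,.06)[:2] for p in np.argwhere(b[2])[:,::-1].astype(float)],np.float32)
        print(" dark",b[1],cv2.minAreaRect(W*1000))
    h=cv2.cvtColor(im,cv2.COLOR_BGR2HSV); m=(cv2.inRange(h,(0,120,100),(10,255,255))|cv2.inRange(h,(170,120,100),(180,255,255)))
    x0,y0,x1,y1=roi; 
    W=np.array([ray(c,(u,v),.06)[:2] for v in range(y0,y1) for u in range(x0,x1) if m[v,u]],np.float32)
    print(" red",len(W),W.mean(0),cv2.minAreaRect(W*1000))
E
```

```text
top yellow [390.24418605 214.71511628] [381 209  19  17 172]
top yellow [390.6056338  240.78873239] [386 237  10   9  71]
scene yellow [242.78181818 192.38181818] [238 190  11   6  55]
scene yellow [243.90952381 207.06190476] [238 196  12  23 210]
scene yellow [263.06802721 220.88435374] [259 210   9  23 147]
scene yellow [244.76470588 220.17647059] [241 219   9   3  17]
holder [389.91071429 222.48214286] [381 218  18   9 112] [ 0.47850286 -0.2255512   0.04      ]
top jigtop ((545.5914306640625, 127.38404846191406), (311.8965148925781, 145.12876892089844), 87.3448257446289) [ 238  181   95   46 2799]
 dark [254 186   4   7  24] ((594.5984497070312, 227.6068115234375), (20.718446731567383, 10.166984558105469), 0.7161981463432312)
 dark [284 187   5   2  10] ((598.6657104492188, 124.3501205444336), (13.582798957824707, 3.4260709285736084), 89.38892364501953)
 dark [302 188   4   7  27] ((586.0630493164062, 65.20648193359375), (10.13440227508545, 20.540287017822266), 89.7939682006836)
 dark [293 192   4   4  13] ((577.852783203125, 95.59601593017578), (10.126952171325684, 10.26640701293
[... 899 characters left out ...]
10717773, 21.888498306274414), 4.593448162078857)
 dark [340 182  50  38 196] ((653.609619140625, 49.44017028808594), (263.0392761230469, 18.879629135131836), 87.13951873779297)
 dark [348 184   6   3  15] ((577.1549072265625, 95.1743392944336), (16.141563415527344, 12.28531551361084), 35.911216735839844)
 dark [344 188  10   6  39] ((586.2218627929688, 63.76111602783203), (31.93833351135254, 22.413991928100586), 1.8009363412857056)
 dark [295 210  10   4  18] ((538.1126708984375, -117.87344360351562), (26.798320770263672, 13.87509822845459), 47.08209991455078)
 red 77 [0.5097892  0.12336051] ((533.3162841796875, 170.7673797607422), (106.5052261352539, 235.42039489746094), 7.759612083435059)
```

```bash
cat >> h.py <<'E'
def rect(c,im,z,cx,cy,hx,hy,yaw,s=.5e-3):
    """rectified view of plane z: columns=own y, rows=own x, s m/px, centred"""
    a=np.arange(-hx,hx,s);b=np.arange(-hy,hy,s);A,B=np.meshgrid(a,b,indexing="ij")
    X=cx+A*np.cos(yaw)-B*np.sin(yaw);Yv=cy+A*np.sin(yaw)+B*np.cos(yaw)
    p=proj(c,np.stack([X,Yv,np.full_like(X,z)],-1).reshape(-1,3)).reshape(*X.shape,2).astype(np.float32)
    return cv2.remap(im,p[...,0],p[...,1],cv2.INTER_LINEAR),a,b
E
python3 - <<'E'
from h import *
yaw=np.radians(-2.6);out=[]
for c in("top","scene"):
    im=cv2.imread(f"pics/{c}0.png")
    R,a,b=rect(c,im,.06,.518,.128,.035,.1,yaw); out.append(R)
    g=R.min(2).astype(float) if 0 else R[:,:,2].astype(float)  # red channel: red marks look bright
    bg=np.percentile(g,70); d=np.clip(bg-g,0,None)
    d[abs(a)>.016]=0
    for lo,hi in((-.06,-.03),(-.03,0),(0,.03),(.03,.06)):
        m=(b>lo)&(b<hi); p=d[:,m].mean(1); print(c,lo,"x centre mm",round(1e3*(p*a).sum()/p.sum(),2),"width",round(p.sum()*.5/p.max(),1))
    q=d[abs(a)<.005].mean(0); h=q.max()*.5; i=np.where(q>h)[0]; print(c,"y ends",b[i[0]],b[i[-1]])
    hsv=cv2.cvtColor(R,cv2.COLOR_BGR2HSV); m=((hsv[...,0]<10)|(hsv[...,0]>170))&(hsv[...,1]>110)&(hsv[...,2]>90)
    ii=np.argwhere(m); print(c,"red x",a[ii[:,0].min()],a[ii[:,0].max()],"y",np.percentile(b[ii[:,1]],[2,50,98]))
    P=(390.5,215.5)
T=cv2.imread("pics/top0.png")
for b in blobs(T,(24,170,90),(35,255,255),(385,200,402,225),5): print("pin yellow top",b[0],b[1],ray("top",b[0],.105))
H,_,_=rect("top",T,.04,.478,-.225,.05,.06,0); G,_,_=rect("scene",cv2.imread("pics/scene0.png"),.04,.478,-.225,.05,.06,0)
W=np.vstack([np.hstack(out),np.hstack([H,np.zeros_like(H[:,:160]),G,])[:,:800] if 0 else cv2.copyMakeBorder(np.hstack([H,G]),0,0,0,800-480,cv2.BORDER_CONSTANT)])
cv2.imwrite("pics/rect.png",W); print(W.shape)
# pin scene check: pixel at top of handle
for xy in((.478,-.225),(.478,-.230)): print(proj("scene",[[*xy,.11],[*xy,.046]]).tolist(),proj("top",[[*xy,.11],[*xy,.046]]).tolist())
E
```

```text
top -0.06 x centre mm 0.26 width 12.3
top -0.03 x centre mm 0.27 width 13.5
top 0 x centre mm 0.1 width 13.1
top 0.03 x centre mm 0.57 width 13.1
top y ends -0.06799999999999998 0.06950000000000014
top red x -0.024499999999999994 0.02450000000000005 y [-0.067  -0.0565 -0.0465]
scene -0.06 x centre mm 5.01 width 12.9
scene -0.03 x centre mm 5.14 width 12.7
scene 0 x centre mm 5.56 width 12.9
scene 0.03 x centre mm 5.46 width 12.9
scene y ends -0.07249999999999998 0.06350000000000014
scene red x -0.02099999999999999 0.031000000000000055 y [-0.0735 -0.0615 -0.0495]
pin yellow top [393.76470588 215.17647059] [391 212   7   7  34] [ 0.49692103 -0.22781768  0.105     ]
(340, 800, 3)
[[257.54825802814173, 207.02584865537543], [258.7906048069711, 226.69588448483074]] [[393.352503738127, 220.91795200882237], [390.04575089383195, 222.49238012422768]]
[[256.30821591134867, 207.86272280748318], [257.5872419832185, 227.56573747475295]] [[394.91781018842994, 220.90317396611403], [391.53556267053403, 222.47838902228344]]
```

View pics/rect.png

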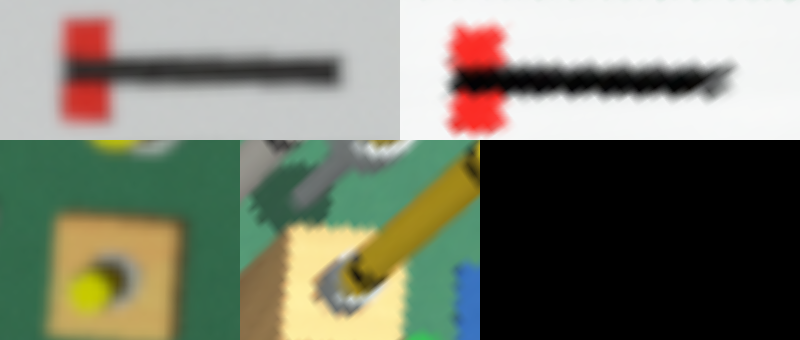

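The top view shows the slot clearly. The scene view disagrees by about 5 mm, so I'll correct that later using the known TCP position. Now I'll move toward the holder by an arc.

Call:
arm_command(
  deltas=[
    {"slide": [0,0,0],"rot": [0,0,-0.94]},
    {"slide": [0,0,0],"rot": [0,0,-0.94]},
    {"slide": [-0.98,0.886,0]},
    {"slide": [-0.98,0.886,0]},
    {"slide": [-0.98,0.886,0]},
    {"slide": [-0.98,0.886,0]},
    {"slide": [-0.98,0.886,0]},
    {"slide": [-0.98,0.886,0]},
    {"slide": [-0.98,0.886,0]},
    {"slide": [-0.98,0.886,0]},
    {"slide": [-0.98,0.886,0]},
    {"slide": [-0.98,0.886,0]},
    {"slide": [-0.98,0.886,0]},
    {"slide": [0,0,0]},
  ],
  fingers=0.5,
  squeeze=20,
)

```text
$.deltas[2]: bad value
```

Call:
arm_command(
  deltas=[
    {"slide": [-0.97,-0.076,0]},
    {"slide": [-0.97,-0.076,0]},
    {"slide": [-0.97,-0.076,0]},
    {"slide": [-0.97,-0.076,0]},
    {"slide": [-0.97,-0.076,0]},
    {"slide": [-0.97,-0.076,0]},
    {"slide": [-0.97,-0.076,0]},
    {"slide": [-0.97,-0.076,0]},
    {"slide": [-0.97,-0.076,0]},
    {"slide": [-0.97,-0.076,0]},
    {"slide": [-0.97,-0.076,0]},
    {"slide": [0,0,0]},
    {"slide": [0,0,0]},
  ],
)

```text
$.deltas[0]: bad value
```

```bash
python3 - <<'E'
from h import *
out=[]
s=r.sense();print(s["t"],s["ee_pos"],np.round(s["orientation"],4).tolist(),np.round(s["force"],2),s["gripper_width"])
for c,(x0,y0) in(("scene",(190,110)),("top",(320,130))):
    im=r.camera(c); cv2.imwrite(f"pics/{c}2.png",im); out.append(cv2.resize(im[y0:y0+150,x0:x0+130],None,fx=3,fy=3,interpolation=cv2.INTER_CUBIC))
    e=s["ee_pos"]; print(c,"TCP px",proj(c,[e])[0], "crop",(proj(c,[e])[0]-[x0,y0])*3)
cv2.imwrite("pics/v2.png",np.hstack(out))
E
```

```text
0.5 [0.179921   0.65051906 0.21642904] [[0.2666, 0.9638, -0.0001], [0.9638, -0.2666, -0.0001], [-0.0001, -0.0, -1.0]] [-0.73 -1.   -0.29] 1.0003606682864086
scene TCP px [339.29672213  69.80831008] crop [ 447.89016639 -120.57506976]
top TCP px [ 96.56200625 324.68421494] crop [-670.31398126  584.05264481]
```

View pics/v2.png

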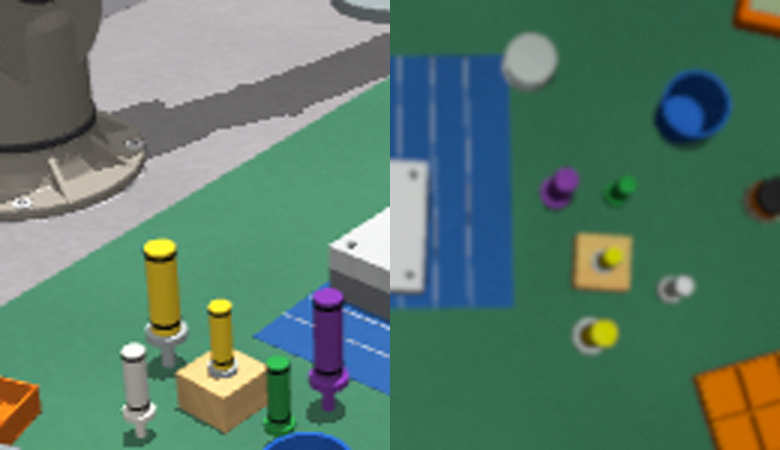

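Both calls were refused and the arm did not move: every row needs both fields. I'll resend them.

Call:
arm_command(
  deltas=[
    {"slide": [0,0,0],"rot": [0,0,-0.94]},
    {"slide": [0,0,0],"rot": [0,0,-0.94]},
    {"slide": [-0.98,0.886,0],"rot": [0,0,0]},
    {"slide": [-0.98,0.886,0],"rot": [0,0,0]},
    {"slide": [-0.98,0.886,0],"rot": [0,0,0]},
    {"slide": [-0.98,0.886,0],"rot": [0,0,0]},
    {"slide": [-0.98,0.886,0],"rot": [0,0,0]},
    {"slide": [-0.98,0.886,0],"rot": [0,0,0]},
    {"slide": [-0.98,0.886,0],"rot": [0,0,0]},
    {"slide": [-0.98,0.886,0],"rot": [0,0,0]},
    {"slide": [-0.98,0.886,0],"rot": [0,0,0]},
    {"slide": [-0.98,0.886,0],"rot": [0,0,0]},
    {"slide": [-0.98,0.886,0],"rot": [0,0,0]},
    {"slide": [0,0,0],"rot": [0,0,0]},
  ],
  fingers=0.5,
  squeeze=20,
)

```text
t: 2.35
ee_pos: [0.5526, 0.1984, 0.2166]
orientation: [[0.05, 0.999, 0.001], [0.999, -0.05, -0.001], [-0.001, 0.001, -1.0]]
force: [-0.6, 1.7, -0.7]
gripper_width: 0.498
```

Call:
arm_command(
  deltas=[
    {"slide": [-0.9745,-0.078,0],"rot": [0,0,0]},
    {"slide": [-0.9745,-0.078,0],"rot": [0,0,0]},
    {"slide": [-0.9745,-0.078,0],"rot": [0,0,0]},
    {"slide": [-0.9745,-0.078,0],"rot": [0,0,0]},
    {"slide": [-0.9745,-0.078,0],"rot": [0,0,0]},
    {"slide": [-0.9745,-0.078,0],"rot": [0,0,0]},
    {"slide": [-0.9745,-0.078,0],"rot": [0,0,0]},
    {"slide": [-0.9745,-0.078,0],"rot": [0,0,0]},
    {"slide": [-0.9745,-0.078,0],"rot": [0,0,0]},
    {"slide": [-0.9745,-0.078,0],"rot": [0,0,0]},
    {"slide": [-0.9745,-0.078,0],"rot": [0,0,0]},
    {"slide": [0,0,0],"rot": [0,0,0]},
    {"slide": [0,0,0],"rot": [0,0,0]},
  ],
)

```text
t: 3.98
ee_pos: [0.4973, -0.2233, 0.2164]
orientation: [[0.044, 0.999, -0.0], [0.999, -0.044, 0.0], [0.0, -0.0, -1.0]]
force: [-0.5, -0.1, 0.1]
gripper_width: 0.498
```

```bash
python3 - <<'E'
from h import *
out=[]
s=r.sense();print(s["t"],s["ee_pos"],np.round(s["orientation"],4).tolist(),np.round(s["force"],2),s["gripper_width"])
for c,(x0,y0) in(("scene",(190,110)),("top",(320,130))):
    im=r.camera(c); cv2.imwrite(f"pics/{c}3.png",im); out.append(cv2.resize(im[y0:y0+150,x0:x0+130],None,fx=3,fy=3,interpolation=cv2.INTER_CUBIC))
    e=s["ee_pos"]; t=e-[0,0,.011]; print(c,"tip px",proj(c,[t])[0], "crop",(proj(c,[t])[0]-[x0,y0])*3)
cv2.imwrite("pics/v3.png",np.hstack(out))
E
```

```text
3.975 [ 0.49728555 -0.22327137  0.21641558] [[0.0435, 0.9991, -0.0001], [0.9991, -0.0435, 0.0004], [0.0004, -0.0001, -1.0]] [-0.45 -0.08  0.06] 0.4978189997748293
scene tip px [261.84042875 177.5326758 ] crop [215.52128624 202.59802739]
top tip px [398.14202954 211.77683743] crop [234.42608861 245.33051228]
```

View pics/v3.png

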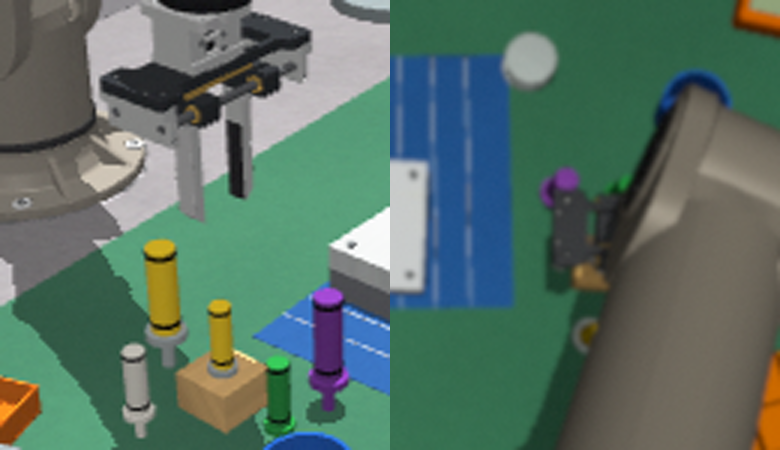

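The scene view shows the fingers hanging above and straddling the small yellow pin, with fingertips at about (255, 182) and (270, 176). The scene camera reads a few mm toward itself; the top view looks trustworthy. I'll correct y by −4.7 mm and descend.

Call:
arm_command(
  deltas=[
    {"slide": [-0.118,0,0],"rot": [0,0,0]},
    {"slide": [0,0,0.7],"rot": [0,0,0]},
    {"slide": [0,0,0.7],"rot": [0,0,0]},
    {"slide": [0,0,0.7],"rot": [0,0,0]},
    {"slide": [0,0,0.7],"rot": [0,0,0]},
    {"slide": [0,0,0.4],"rot": [0,0,0]},
    {"slide": [0,0,0.4],"rot": [0,0,0]},
    {"slide": [0,0,0],"rot": [0,0,0]},
    {"slide": [0,0,0],"rot": [0,0,0]},
  ],
)

```text
t: 5.2
ee_pos: [0.4972, -0.2293, 0.0731]
orientation: [[0.044, 0.999, 0.001], [0.999, -0.044, -0.0], [-0.0, 0.001, -1.0]]
force: [0.5, -0.1, 0.2]
gripper_width: 0.501
```

Call:
arm_command(
  deltas=[
    {"slide": [0,0,0],"rot": [0,0,0]},
    {"slide": [0,0,0],"rot": [0,0,0]},
    {"slide": [0,0,0],"rot": [0,0,0]},
    {"slide": [0,0,0],"rot": [0,0,0]},
    {"slide": [0,0,0],"rot": [0,0,0]},
    {"slide": [0,0,0],"rot": [0,0,0]},
  ],
  fingers=0,
  squeeze=20,
)

```text
t: 5.95
ee_pos: [0.497, -0.229, 0.0727]
orientation: [[0.044, 0.999, 0.0], [0.999, -0.044, 0.0], [0.0, 0.0, -1.0]]
force: [-0.2, 0.4, 5.6]
gripper_width: 0.211
```

```bash
python3 - <<'E'
from h import *
s=r.sense();print(s["t"],s["ee_pos"],np.round(s["orientation"],4).tolist(),np.round(s["force"],2),s["gripper_width"])
im=r.camera("scene"); cv2.imwrite("pics/scene4.png",im)
im=r.camera("top"); cv2.imwrite("pics/top4.png",im)
E
```

```text
5.95 [ 0.4969996  -0.22903618  0.07269116] [[0.0442, 0.999, 0.0003], [0.999, -0.0442, 0.0], [0.0, 0.0003, -1.0]] [-0.18  0.35  5.56] 0.211444360278772
```

Gripped: the opening is 19.9 mm, which matches the 20 mm handle. Next I'll lift and carry it to above the slot start.

Call:
arm_command(
  deltas=[
    {"slide": [0,0,-0.4],"rot": [0,0,0]},
    {"slide": [0,0,-0.7],"rot": [0,0,0]},
    {"slide": [0,0,-0.7],"rot": [0,0,0]},
    {"slide": [0,0,-0.7],"rot": [0,0,0]},
    {"slide": [0.4,0.014,0],"rot": [0,0,0]},
    {"slide": [0.8,0.014,0],"rot": [0,0,0]},
    {"slide": [0.8,0.014,0],"rot": [0,0,0]},
    {"slide": [0.8,0.014,0],"rot": [0,0,0]},
    {"slide": [0.8,0.014,0],"rot": [0,0,0]},
    {"slide": [0.8,0.014,0],"rot": [0,0,0]},
    {"slide": [0.8,0.014,0],"rot": [0,0,0]},
    {"slide": [0.8,0.014,0],"rot": [0,0,0]},
    {"slide": [0.8,0.014,0],"rot": [0,0,0]},
    {"slide": [0.72,0.014,0],"rot": [0,0,0]},
    {"slide": [0,0,0],"rot": [0,0,0]},
    {"slide": [0,0,0],"rot": [0,0,0]},
    {"slide": [0,0,0],"rot": [0,0,0]},
  ],
)

```text
t: 8.18
ee_pos: [0.5155, 0.0704, 0.1724]
orientation: [[0.045, 0.999, -0.0], [0.999, -0.045, -0.0], [-0.0, -0.0, -1.0]]
force: [0.5, -0.4, -1.3]
gripper_width: 0.21
```

```bash
python3 - <<'E'
from h import *
out=[]
s=r.sense();print(s["t"],s["ee_pos"],np.round(s["orientation"],4).tolist(),np.round(s["force"],2),s["gripper_width"])
e=s["ee_pos"]
for c,(x0,y0) in(("scene",(270,100)),("top",(240,150))):
    im=r.camera(c); cv2.imwrite(f"pics/{c}5.png",im); out.append(cv2.resize(im[y0:y0+110,x0:x0+100],None,fx=4,fy=4,interpolation=cv2.INTER_CUBIC))
    P=np.array([e-[0,0,.0567],e-[0,0,.0327],e+[0,0,.0373]]); p=proj(c,P); print(c,"tip,collar,top px",p.round(1).tolist(),"crop",((p-[x0,y0])*4).round(0).tolist())
cv2.imwrite("pics/v5.png",np.hstack(out))
E
```

```text
8.175 [0.51554912 0.07040288 0.17243237] [[0.0455, 0.999, -0.0002], [0.999, -0.0455, -0.0002], [-0.0002, -0.0002, -1.0]] [ 0.53 -0.39 -1.26] 0.21037101415038462
scene tip,collar,top px [[330.1, 166.6], [330.4, 159.6], [331.1, 138.5]] crop [[241.0, 267.0], [242.0, 239.0], [244.0, 154.0]]
top tip,collar,top px [[301.0, 210.0], [300.6, 209.1], [299.1, 206.5]] crop [[244.0, 240.0], [242.0, 237.0], [237.0, 226.0]]
```

View pics/v5.png

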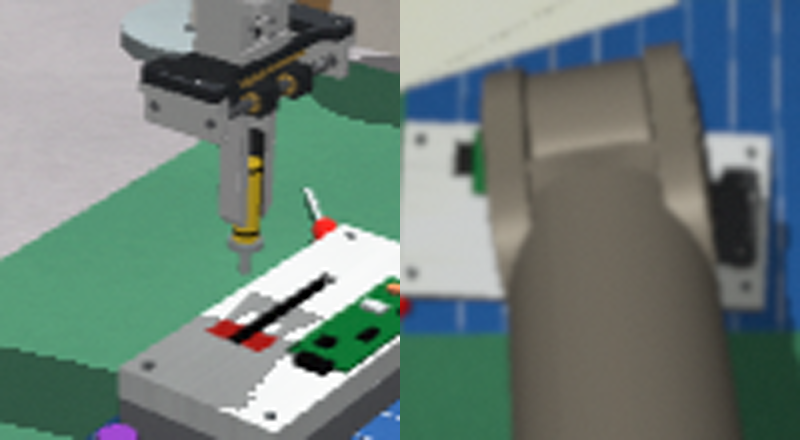

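The pin tip shows at about (331, 168) and the red marks at about (330, 184) in the scene view; the arm hides the slot from the top camera. To measure the scene camera's bias I'll fit the pin's known silhouette to the picture.

```bash
cat > fit.py <<'E'
from h import *
from scipy.optimize import minimize
def sil(c,P,x0,y0,w,h,S=8):
    """soft silhouette of collar+plunger, pin origin P upright"""
    M=np.zeros((h*S,w*S),np.uint8);t=np.linspace(0,2*np.pi,40)
    for rad,z0,z1 in((.014,0,.006),(.0045,-.024,0)):
        pts=np.array([[P[0]+rad*np.cos(a),P[1]+rad*np.sin(a),P[2]+z] for z in(z0,z1) for a in t])
        q=((proj(c,pts)-[x0,y0]+.5)*S-.5).round().astype(np.int32); cv2.fillConvexPoly(M,cv2.convexHull(q),255)
    return cv2.resize(M,(w,h),interpolation=cv2.INTER_AREA)/255.
def fit(im,s,c="scene",doff=.0327):
    P=s["ee_pos"]-[0,0,doff]; u,v=proj(c,[P])[0].round().astype(int)
    x0,y0,w,h=u-9,v-1,20,14
    I=cv2.GaussianBlur(im,(0,0),.5)[y0:y0+h,x0:x0+w].astype(float)
    bg=np.median(np.r_[I[-2:].reshape(-1,3)],0); d=np.linalg.norm(I-bg,axis=2)
    M0=sil(c,P,x0,y0,w,h)
    def cost(p):
        M=cv2.warpAffine(M0,np.float32([[1,0,p[0]],[0,1,p[1]]]),(w,h)); M=cv2.GaussianBlur(M,(0,0),.6)[2:]
        a=np.clip(d[2:]/p[2],0,1); return ((M-a)**2).sum()
    return min((minimize(cost,[i,j,60],method="Nelder-Mead") for i in(-1,0,1,2) for j in(-1,0,1,2)),key=lambda o:o.fun)
E
python3 - <<'E'
from fit import *
im=cv2.imread("pics/scene5.png");s=r.sense();o=fit(im,s);print(o.x,o.fun)
b=np.array([.51555,.0704,.06])
for d in((5,-5),(3,-3),(0,-5),(5,0)): print(d,(proj("scene",[b+[d[0]*1e-3,d[1]*1e-3,0]])-proj("scene",[b])).round(2))
# jig bias in scene now, unobstructed check
R,a,bb=rect("scene",im,.06,.518,.128,.035,.1,np.radians(-2.6)); g=R[:,:,2].astype(float)
E
```

```text
[-6.00385201e+52  1.51379906e+53  6.90918952e+54] 9.35038934825347e-104
(5, -5) [[0.47 1.12]]
(3, -3) [[0.28 0.67]]
(0, -5) [[-0.88  0.65]]
(5, 0) [[1.34 0.47]]fit.py:17: RuntimeWarning: overflow encountered in cast
  M=cv2.warpAffine(M0,np.float32([[1,0,p[0]],[0,1,p[1]]]),(w,h)); M=cv2.GaussianBlur(M,(0,0),.6)[2:]
```

```bash
python3 - <<'E'
import re
t=open("fit.py").read().replace("np.clip(d[2:]/p[2],0,1)","np.clip(d[2:]/sc,0,1)").replace("[i,j,60],method","[i,j],method").replace("    M0=sil","    sc=np.percentile(d,90)*.9\n    M0=sil")
open("fit.py","w").write(t)
from fit import *
for n in("scene5",):
    im=cv2.imread(f"pics/{n}.png");s=r.sense();o=fit(im,s);print(o.x,o.fun)
du=o.x
# refit jig pose in scene frame with the shift applied: correct px by du
import h
for c,im,sh in(("top",cv2.imread("pics/top0.png"),(0,0)),("scene",cv2.imread("pics/scene0.png"),du)):
    im=cv2.warpAffine(im,np.float32([[1,0,-sh[0]],[0,1,-sh[1]]]),(640,400))
    R,a,b=rect(c,im,.06,.518,.128,.035,.1,np.radians(-2.5)); g=R[:,:,2].astype(float); d=np.clip(np.percentile(g,70)-g,0,None); d[abs(a)>.018]=0
    print(c,"x",[round(1e3*(d[:,m].mean(1)*a).sum()/d[:,m].mean(1).sum(),2) for m in((b>-.06)&(b<-.02),(b>-.02)&(b<.02),(b>.02)&(b<.055))])
    red=R[:,:,2].astype(float)-R[:,:,1]; red[red<40]=0; print("red y",1e3*(red.sum(0)*b).sum()/red.sum(),"x",1e3*(red.sum(1)*a).sum()/red.sum())
E
```

```text
[-4.47151768  3.55708742] 137.74489977536956
top x [np.float64(0.22), np.float64(0.17), np.float64(0.46)]
red y -56.74119348725049 x 0.08620151496299092
scene x [np.float64(2.99), np.float64(3.19), np.float64(3.52)]
red y -34.43332383050403 x 2.9224497861863727
```

The automatic fit failed because of shadows in the background. By eye the tip is offset by about (0.7, 1.2) px, which matches the slot's scene-versus-top discrepancy of (0.5, 1.1) px, so the top estimate holds to about 1 mm. I'll lower to just above the slot and look closely.

Call:
arm_command(
  deltas=[
    {"slide": [0.02,0,0.5],"rot": [0,0,0]},
    {"slide": [0,0,0.5],"rot": [0,0,0]},
    {"slide": [0,0,0.22],"rot": [0,0,0]},
    {"slide": [0,0,0],"rot": [0,0,0]},
    {"slide": [0,0,0],"rot": [0,0,0]},
  ],
)

```text
t: 8.9
ee_pos: [0.5161, 0.072, 0.1243]
orientation: [[0.045, 0.999, 0.001], [0.999, -0.045, 0.0], [0.0, 0.001, -1.0]]
force: [0.4, -0.4, -0.8]
gripper_width: 0.208
```

```bash
python3 - <<'E'
from h import *
s=r.sense();print(s["t"],s["ee_pos"],np.round(s["force"],2),s["gripper_width"])
e=s["ee_pos"];im=r.camera("scene");cv2.imwrite("pics/scene6.png",im)
x0,y0=305,140;k=12
A=cv2.resize(im[y0:y0+60,x0:x0+60],None,fx=k,fy=k,interpolation=cv2.INTER_CUBIC)
B=A.copy();sh=np.array([.5,1.1]);t=np.linspace(0,2*np.pi,40)
def dr(pts,col,cl=True): q=((proj("scene",pts)+sh-[x0,y0]+.5)*k).round().astype(np.int32); cv2.polylines(A,[q],cl,col,1)
for rad,z in((.014,-.0327),(.014,-.0267),(.0045,-.0567),(.0045,-.0327),(.01,-.0267)):
    dr(np.array([[e[0]+rad*np.cos(a),e[1]+rad*np.sin(a),e[2]+z] for a in t]),(255,0,255))
yaw=np.radians(-2.5);M=np.array([[np.cos(yaw),-np.sin(yaw)],[np.sin(yaw),np.cos(yaw)]])
dr(np.array([[*(np.array([.5182,.1288])+M@[x,y]),.06] for x,y in((-.0065,-.07),(.0065,-.07),(.0065,.07),(-.0065,.07))]),(255,255,0))
cv2.imwrite("pics/v6.png",A[:600])
E
```

```text
8.9 [0.51612645 0.07195232 0.12427738] [ 0.43 -0.37 -0.82] 0.20767883698327186
```

View pics/v6.png

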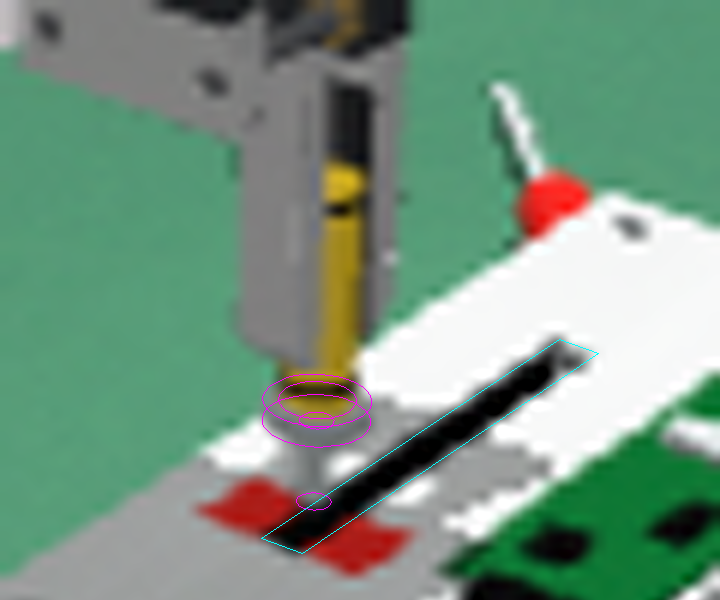

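The overlay shifted by the common camera bias matches both the collar (crop 317, 415) and the slot. The tip sits over the slot's centreline, between the red marks. I'll descend partway and check the force, to tell whether it entered the slot.

Call:
arm_command(
  deltas=[
    {"slide": [0,-0.01,0.1],"rot": [0,0,0]},
    {"slide": [0,0,0.1],"rot": [0,0,0]},
    {"slide": [0,0,0.1],"rot": [0,0,0]},
    {"slide": [0,0,0],"rot": [0,0,0]},
    {"slide": [0,0,0],"rot": [0,0,0]},
  ],
)

```text
t: 9.57
ee_pos: [0.5154, 0.072, 0.1117]
orientation: [[0.044, 0.999, -0.0], [0.999, -0.044, -0.0], [-0.0, -0.0, -1.0]]
force: [0.2, -0.0, 0.3]
gripper_width: 0.209
```

Call:
arm_command(
  deltas=[
    {"slide": [0,0,0.1],"rot": [0,0,0]},
    {"slide": [0,0,0.1],"rot": [0,0,0]},
    {"slide": [0,0,0.1],"rot": [0,0,0]},
    {"slide": [0,0,0],"rot": [0,0,0]},
    {"slide": [0,0,0],"rot": [0,0,0]},
  ],
)

```text
t: 10.2
ee_pos: [0.5154, 0.072, 0.0998]
orientation: [[0.044, 0.999, 0.0], [0.999, -0.044, 0.0], [0.0, 0.0, -1.0]]
force: [1.0, -0.5, 3.4]
gripper_width: 0.212
```

```bash
python3 - <<'E'
from h import *
s=r.sense();print(s["ee_pos"],np.round(s["force"],2),np.round(s["wrist_torque"],2))
for i in range(3):
    im=r.camera("scene");s=r.sense();print(s["t"],s["ee_pos"].round(4),np.round(s["force"],2),np.round(s["wrist_torque"],2))
cv2.imwrite("pics/scene7.png",im)
cv2.imwrite("pics/v7.png",cv2.resize(im[140:190,305:365],None,fx=10,fy=10,interpolation=cv2.INTER_CUBIC))
E
```

```text
[0.51542038 0.07204151 0.09977444] [ 1.01 -0.49  3.36] [-0.    0.12 -0.04]
10.25 [0.5154 0.072  0.0998] [-0.69  0.05  2.31] [ 0.05  0.23 -0.01]
10.3 [0.5154 0.072  0.0998] [-1.07  0.51  2.35] [-0.    0.18 -0.03]
10.35 [0.5154 0.072  0.0998] [-0.99  0.04  1.95] [ 0.    0.13 -0.06]
```

View pics/v7.png

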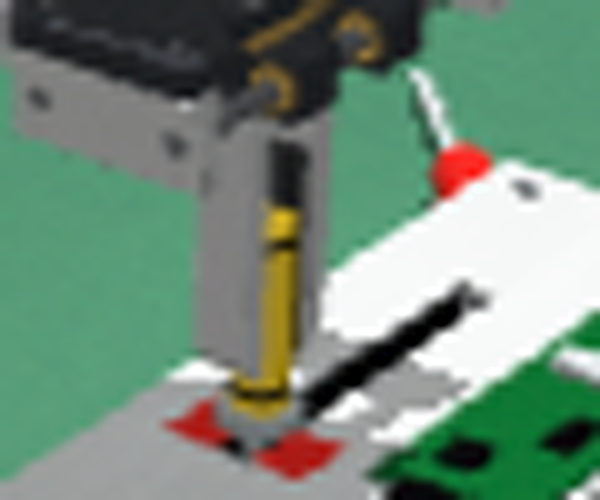

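The tip is in the slot between the red marks and pressing about 2.5 N on the bar (it read 0 N higher up). I'll press 1.2 mm more and drag the first 20 mm, where there is no groove.

Call:
arm_command(
  deltas=[
    {"slide": [0,0,0.03],"rot": [0,0,0]},
    {"slide": [0,0,0],"rot": [0,0,0]},
    {"slide": [0.06,0,0],"rot": [0,0,0]},
    {"slide": [0.06,0,0],"rot": [0,0,0]},
    {"slide": [0.06,0,0],"rot": [0,0,0]},
    {"slide": [0.06,0,0],"rot": [0,0,0]},
    {"slide": [0.06,0,0],"rot": [0,0,0]},
    {"slide": [0.06,0,0],"rot": [0,0,0]},
    {"slide": [0.06,0,0],"rot": [0,0,0]},
    {"slide": [0.06,0,0],"rot": [0,0,0]},
  ],
)

```text
t: 11.6
ee_pos: [0.5162, 0.0914, 0.0985]
orientation: [[0.044, 0.999, -0.0], [0.999, -0.044, -0.0], [-0.0, -0.0, -1.0]]
force: [-0.2, -2.3, 3.3]
gripper_width: 0.212
```

Call:
arm_command(
  deltas=[
    {"slide": [0.025,0,0],"rot": [0,0,0]},
    {"slide": [0.025,0,0],"rot": [0,0,0]},
    {"slide": [0.025,0,0],"rot": [0,0,0]},
    {"slide": [0.025,0,0],"rot": [0,0,0]},
    {"slide": [0.025,0,0],"rot": [0,0,0]},
  ],
)

```text
t: 12.22
ee_pos: [0.5164, 0.0963, 0.0985]
orientation: [[0.044, 0.999, -0.0], [0.999, -0.044, -0.0], [-0.0, -0.0, -1.0]]
force: [-0.6, -0.8, 3.3]
gripper_width: 0.208
```

Call:
arm_command(
  deltas=[
    {"slide": [0.025,0,0],"rot": [0,0,0]},
    {"slide": [0.025,0,0],"rot": [0,0,0]},
    {"slide": [0.025,0,0],"rot": [0,0,0]},
    {"slide": [0.025,0,0],"rot": [0,0,0]},
    {"slide": [0.025,0,0],"rot": [0,0,0]},
  ],
)

```text
t: 12.85
ee_pos: [0.5166, 0.1012, 0.0984]
orientation: [[0.044, 0.999, -0.0], [0.999, -0.044, -0.0], [-0.0, -0.0, -1.0]]
force: [-0.8, 0.5, -0.9]
gripper_width: 0.211
```

The push has gone from 3.3 N to −0.9 N, which suggests the tip dropped. I'll confirm with more readings before moving.

```bash
python3 - <<'E'
from h import *
for i in range(5):
    im=r.camera("scene");s=r.sense();print(s["t"],s["ee_pos"].round(4),np.round(s["force"],2))
cv2.imwrite("pics/scene8.png",im)
E
```

```text
12.9 [0.5166 0.1014 0.0985] [ 0.38  0.34 -0.4 ]
12.95 [0.5167 0.1013 0.0985] [-0.59 -0.43 -0.56]
13.0 [0.5167 0.1012 0.0985] [ 0.55 -0.47 -1.36]
13.05 [0.5166 0.1012 0.0985] [-1.11 -0.31 -1.09]
13.1 [0.5166 0.1012 0.0985] [-0.65 -0.42 -0.15]
```

The drop is confirmed: the vertical force stays around −0.7 N and the tip should be about 4 mm below the bar's face. I'll stop dragging here and lower straight down in small steps.

Call:
arm_command(
  deltas=[
    {"slide": [0,0,0.025],"rot": [0,0,0]},
    {"slide": [0,0,0.025],"rot": [0,0,0]},
    {"slide": [0,0,0.025],"rot": [0,0,0]},
    {"slide": [0,0,0],"rot": [0,0,0]},
  ],
)

```text
t: 13.6
ee_pos: [0.5166, 0.1012, 0.0954]
orientation: [[0.044, 0.999, -0.0], [0.999, -0.044, -0.0], [-0.0, -0.0, -1.0]]
force: [-0.8, -0.3, -0.5]
gripper_width: 0.208
```

Call:
arm_command(
  deltas=[
    {"slide": [0,0,0.025],"rot": [0,0,0]},
    {"slide": [0,0,0.025],"rot": [0,0,0]},
    {"slide": [0,0,0],"rot": [0,0,0]},
    {"slide": [0,0,0],"rot": [0,0,0]},
  ],
)

```text
t: 14.1
ee_pos: [0.5167, 0.1012, 0.0935]
orientation: [[0.044, 0.999, -0.0], [0.999, -0.044, -0.0], [-0.0, -0.0, -1.0]]
force: [0.2, -0.1, -1.4]
gripper_width: 0.209
```

Call:
arm_command(
  deltas=[
    {"slide": [0,0,0.012],"rot": [0,0,0]},
    {"slide": [0,0,0.012],"rot": [0,0,0]},
    {"slide": [0,0,0],"rot": [0,0,0]},
  ],
)

```text
t: 14.48
ee_pos: [0.5167, 0.1012, 0.0927]
orientation: [[0.044, 0.999, 0.0], [0.999, -0.044, 0.0], [0.0, 0.0, -1.0]]
force: [-2.2, 0.1, 3.7]
gripper_width: 0.206
```

The collar touched the jig top at the expected height with a light 3.7 N. Now I'll release and rise.

Call:
arm_command(
  deltas=[
    {"slide": [0,0,0],"rot": [0,0,0]},
    {"slide": [0,0,0],"rot": [0,0,0]},
    {"slide": [0,0,0],"rot": [0,0,0]},
    {"slide": [0,0,0],"rot": [0,0,0]},
    {"slide": [0,0,0],"rot": [0,0,0]},
  ],
  fingers=0.45,
)

```text
t: 15.1
ee_pos: [0.5167, 0.1012, 0.0925]
orientation: [[0.044, 0.999, -0.0], [0.999, -0.044, -0.0], [-0.0, -0.0, -1.0]]
force: [-0.1, -0.3, -0.4]
gripper_width: 0.447
```

Call:
arm_command(
  deltas=[
    {"slide": [0,0,-0.1],"rot": [0,0,0]},
    {"slide": [0,0,-0.3],"rot": [0,0,0]},
    {"slide": [0,0,-0.6],"rot": [0,0,0]},
    {"slide": [0,0,-0.6],"rot": [0,0,0]},
    {"slide": [0,0,-0.6],"rot": [0,0,0]},
    {"slide": [0,0,-0.6],"rot": [0,0,0]},
    {"slide": [0,0,0],"rot": [0,0,0]},
    {"slide": [0,0,0],"rot": [0,0,0]},
  ],
)

```text
t: 16.1
ee_pos: [0.5165, 0.1012, 0.2045]
orientation: [[0.044, 0.999, -0.0], [0.999, -0.044, 0.0], [0.0, -0.0, -1.0]]
force: [-0.1, 0.5, -0.3]
gripper_width: 0.453
```

```bash
python3 - <<'E'
from h import *
s=r.sense();print(s["t"],s["ee_pos"],np.round(s["force"],2),s["gripper_width"])
im=r.camera("scene");cv2.imwrite("pics/scene9.png",im)
x0,y0,k=305,140,10;A=cv2.resize(im[y0:y0+55,x0:x0+65],None,fx=k,fy=k,interpolation=cv2.INTER_CUBIC)
t=np.linspace(0,2*np.pi,40)
for rad,z in((.014,.06),(.014,.066),(.01,.13)):
    q=((proj("scene",np.array([[.5167+rad*np.cos(a),.1012+rad*np.sin(a),z] for a in t]))+[.5,1.1]-[x0,y0]+.5)*k).astype(np.int32);cv2.polylines(A,[q],True,(255,0,255),1)
cv2.imwrite("pics/v9.png",A)
E
```

```text
16.1 [0.51645672 0.10120022 0.20448969] [-0.08  0.47 -0.26] 0.4527361170106531
```

View pics/v9.png

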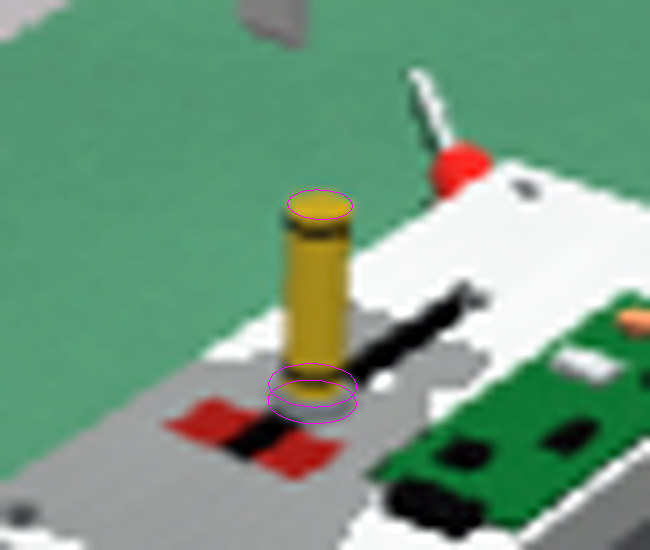

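The pin stands upright on the jig, with its top at crop (318, 206) and its collar at (312, 403). Both match the outline drawn for collar height 60 mm. The hand is clear, so I'll hand in.

```bash
python3 -c "
from bench import r
print(r.hand_in())"
```

```text
the job is handed in; nothing more can be done
None
```

The yellow pin is standing home in the groove, upright and released, and I handed the job in at about 16 s of the 70 s allowed. The hand-in gives no verdict, so whether it passed is not confirmed.

- **What I did:** I took the small yellow pin from its holder and set its tip on the bar between the red marks, pressing about 2.5 N. I dragged it 29 mm towards +y at about 3.3 N. At about y = −28 mm the push fell to zero, so I stopped there and lowered it until the collar touched at about 4 N. Then I let go and rose clear.
- **Last checks:** The final picture matches the outline drawn for the collar lying on the jig's top (60 mm), within about half a pixel (roughly 2 mm). The pin looks upright, and the wrist force is near zero.
- **What disagreed or failed:**
    - The scene camera read about 5 mm off from the top camera and the arm. I corrected this using the pin in the hand.
    - My automatic fit of the pin's outline failed, so that correction was made by eye and overlay.
    - My first two move calls were refused for a missing field, and nothing moved.
- **Not measured:** I did not check the positions of the other things on the bench after the run. The planned path kept clear of them, and no unexpected contact force showed at the end of any move.

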